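# Take a damp reading on the board under the plate

### The job

Two wooden boards are drying on the worktop and the terracotta plate was left on one of them: lift the damp meter out of its cradle and take a reading on that board only, leaving the other board and everything else alone. Hold the meter upright with both pins down in the burnt ring, centred, the line through the pins running along the board's length, and press lightly so the sprung head goes in about half way, never hard. Finish while still holding it there, steady: do not let go.

Things in the scene. Friction and masses are not known exactly. Their poses are not given: they have to be found in the camera images.
- meter: Damp meter, 0.2 kg, starts upright in its cradle: grey block 28 (x) x 56 (y) x 120 (z, up) mm; origin: centre of the block's underside. Below hangs a sprung head (16 x 38 x 12 mm) with two steel pins, 6 mm thick, 22 mm apart along the meter's y; pin ends 24 mm below the underside when free. The upper 90 mm stand clear of the cradle: grip across the 28 mm (x), lift straight up.
- head (a joint): How far the meter's sprung head is pushed into the block, in m: 0 = free (fully out), 0.010 = fully in, against its stop. The spring takes 1.5 N to start, 4.5 N half way, 7.5 N fully in.
- pins (a point): Point midway between the two pin ends of the meter (moves with the head); its axes are parallel to the meter's.
- cradle: Black fixed cradle, base 60 x 88 mm, 66 mm high, open upwards; origin at the centre of its underside. The meter stands in its pocket (32 x 60 mm, long side along y), the block's underside on ledges 36 mm above the worktop, walls reaching 30 mm up the block. The meter's axes start within a few degrees of the cradle's.
- board_a: Wooden board lying flat, fixed, 300 (x, its length) x 190 (y) x 18 mm thick, starting on the robot's left; origin at the centre of its underside, z up. A burnt ring is marked at its end nearer the robot; something stands on its other end.
- board_b: Second board, just like board_a, starting on the robot's right.
- spota (a point): Centre of the burnt ring (48 mm across) on the top face of board_a, 90 mm from the board's centre towards its -x end, 18 mm above the worktop; axes are the board's.
- spotb (a point): Centre of the burnt ring (48 mm across) on the top face of board_b, 90 mm from the board's centre towards its -x end, 18 mm above the worktop; axes are the board's.
- plate: Terracotta plate, 160 mm across, 20 mm high, standing on the far end of one of the two boards, about 150 mm from that board's ring: this tells which board is to be measured. Origin at the centre of its underside.
- box: Clear plastic storage box with a flip-top lid (shut), 146 x 116 mm, 76 mm high, standing on the far end of the other board. Origin at the centre of its underside. To be left alone.
- spoon: Wooden spoon 280 mm long lying on the worktop to the right. To be left alone.
- scraper: Stainless steel bench scraper, 130 mm wide, 20 mm high, lying flat between the boards' far ends. To be left alone.
- mug: White mug, 80 mm across, 90 mm high, at the far edge. To be left alone.
- jar: Glass jar with a steel lid, 70 mm across, 100 mm high, at the far edge. To be left alone.
- bowl: White bowl, 120 mm across, 55 mm high, on the left. To be left alone.

How it is judged (in metres and radians):
On the way:
1. the meter is lifted clear of its cradle, in the fingers (z of meter in the frame of cradle above 0.07 m and contact force between meter and cradle below 0.1 N and contact force between the fingers and meter above 2 N), for 0.2 s.
At the end, for the whole second after the job is handed in: Meter held at rest on the plate's board: upright within 0.10 rad, pins' midpoint within 10 mm of the ring centre, pin line within 0.17 rad of the board's length, head in 2 to 8.5 mm, force 1.5 to 8.5 N, meter off the cradle; other things unmoved (20 mm; spoon, scraper 30 mm) (((horizontal distance between plate and spota below 0.21 m and horizontal distance between pins and spota below 0.01 m and angle between the y axis of meter and the x axis of board_a, either way round below 0.17 rad and contact force between meter and board_a between 1.5 and 8.5 N) or (horizontal distance between plate and spotb below 0.21 m and horizontal distance between pins and spotb below 0.01 m and angle between the y axis of meter and the x axis of board_b, either way round below 0.17 rad and contact force between meter and board_b between 1.5 and 8.5 N)) and angle between meter's own z axis and vertical below 0.1 rad and value of joint head between 0.002 and 0.0085 m and contact force between the fingers and meter above 2 N and contact force between meter and cradle below 0.1 N and linear speed of meter below 0.02 m/s and angular speed of meter below 0.2 rad/s and distance of each of plate, box, mug, jar, bowl from where it was at the start of the episode below 0.02 m and distance of each of spoon, scraper from where it was at the start of the episode below 0.03 m); the arm keeps its last pose, push and grip.
It fails at once if the board without the plate is touched with the meter ((horizontal distance between plate and spota below 0.21 m and contact force between meter and board_b above 1 N) or (horizontal distance between plate and spotb below 0.21 m and contact force between meter and board_a above 1 N)).
It fails at once if the meter is pressed hard on the board (over 20 N) (contact force between meter and board_a above 20 N or contact force between meter and board_b above 20 N).
It fails at once if a bystander is pushed about or displaced (distance of any of plate, box, mug, jar, bowl from where it was at the start of the episode above 0.02 m or distance of any of spoon, scraper from where it was at the start of the episode above 0.03 m).
It also fails if it takes over 32 s, if anything falls off the work surface, if the arm or the gripper's body presses on something with over 40 N, if the wrist force passes 120 N, or if a joint passes its speed limit or range.

### The arm

A 7-joint arm with a two-finger parallel gripper is mounted at the origin on the work surface. World frame = base frame: x ahead of the robot, y to its left, z up, the work surface at z = 0. Lengths are in mm, angles in rad, forces in N, time in s.
With the tool pointing down it reaches from about 400 to 925 mm from the base axis. Payload 5.6 kg.
Tool frame: the origin (TCP) lies on the centre line of the jaws, within the pads' length; the fingertips stand 22 mm ahead of it and the grasp point (between the pads) lies 3 mm ahead of it; z points along the fingers, y is the line along which they close (so a half turn about z gives the same grasp; the last joint's range is limited). The gripper opens to 85 mm and grips with 20 to 120 N. Pads are 22 mm wide; open, the fingers measure 114 mm over their backs; the gripper's body (76 mm by 85 mm) begins 54 mm behind the grasp point. The pads swing forward as they close: fully open they stand 13 mm farther back than shut.
Start: joints at [1.094, 0.468, -0.012, 1.603, 0.006, 1.071, -0.056], TCP at [273.171, -589.818, 253.29] pointing down, gripper open.
Joint ranges: [-2.53, 2.53], [-0.31, 2.02], [-1.57, 1.55], [0.28, 2.44], [-1.29, 4.43], [0.15, 1.84], [-2.92, 2.92]. Speed limits (rad/s): [2.57, 2.57, 3.14, 3.14, 3.14, 3.14, 3.14].

### API

Orientations are given as a unit quaternion [w, x, y, z].
In Python, from bench import manip, cams gives the robot as it stands.
- The arm moves only by the tool carry_out, never from a script. Its argument "motion" is a list of rows, each an object with "dp": the shift along the tool's x, y, z in cm, a list of three; "turn": the turn, a rotation vector about the tool's x, y, z in rad, a list of three; "jaw": the finger opening in cm, from 0 to 8.54. In form: [{"dp": [x, y, z], "turn": [rx, ry, rz], "jaw": jaw}, ...]. A call has 1 to 12 rows; each row shifts and turns the commanded pose from where the row before left it, along the tool's axes as they then stand; what a row does not reach is not made up. A row lasts 1/12 s, in which the tool goes at most 41.7 mm and 7.16 degrees, less where a joint would pass 70% of its speed; a pose out of reach is approached as far as the arm can. A call is refused whole if a number of a shift passes 4.17 or a number of a turn 0.125, either way. A call with a gripper value outside its range is refused whole. The fingers move at their own pace and stop on an object; "force" is the grip in N (left out, the last holds). Time passes only in rows, so rows that do not move let the fingers close. It gives the time, the measured TCP pose, the force, the opening and the grip force at its end, in the units of the state.
- manip.observe(): the state, without advancing time (a new reading comes with each control period).
- cams.camera(name): name is "scene" or "top" or "wrist"; returns a dict with "pixels" (400x640x3 uint8, red, green, blue), "fx", "fy", "cx", "cy" (pixels), "D" ([k1, k2, p1, p2, k3] as OpenCV has them; the pictures are not rectified), "eye" and "orientation" of the camera in the world. Camera axes: x right, y down, z forward; pixel columns grow to the right and rows downward; lengths in mm; the calibration is good to about 2 mm. A picture is of the moment at which its call begins. There is no depth.
- manip.finish_job(): hands the job in; it is judged then, once.
The state is a dict: "time": time; "q": joint angles; "joint_vel": joint speeds; "effort": joint torques, N m; "eef_pos": TCP position; "orientation": TCP orientation; "contact_force": force on the tool from outside, world axes, zero at the start; "moment": the same for the moment, N m; "width": finger opening in mm; "finger_force": force on a finger pad.
Only numpy, scipy, OpenCV 4.12 (cv2) and the standard library are available. Lean on these libraries where they do the work, as an engineer would, in place of code of your own. Each camera call takes 0.05 s, during which the arm holds its last target. There are 200 camera calls.

## Working session

There is one attempt and no reset: what is moved stays moved. The work goes in short steps, Python scripts to look and compute and a tool call to move; the robot and the scene stay as the last step left them, time stands still between calls to the robot, and variables do not carry over. Pictures are saved under pics/ and viewed, at most 10 in all, crops included, and the job is handed in when it is done.

Besides the shell and the picture viewer there is one more tool, called after ">>>" as name(argument=value, ...) on one line, values as JSON. carry_out: Moves the arm, as the interface text tells. Its arguments: {"type":"object","properties":{"motion":{"type":"array","items":{"type":"object","properties":{"dp":{"type":"array","items":{"type":"number"}},"turn":{"type":"array","items":{"type":"number"}},"jaw":{"type":"number"}}}},"force":{"type":"number"}},"required":["motion"]}

```bash
mkdir -p pics; cat > h.py <<'E'
import numpy as np, cv2
from scipy.spatial.transform import Rotation as R
from bench import manip, cams
def rot(q): return R.from_quat([q[1],q[2],q[3],q[0]])
def grab(name,fn=None):
    c=cams.camera(name)
    if fn: cv2.imwrite('pics/'+fn,c['pixels'][:,:,::-1])
    np.save('cam_'+name+'.npy',c,allow_pickle=True)
    return c
def load(name): return np.load('cam_'+name+'.npy',allow_pickle=True).item()
def K(c): return np.array([[c['fx'],0,c['cx']],[0,c['fy'],c['cy']],[0,0,1.]])
def px2w(c,uv,z):
    p=cv2.undistortPoints(np.array(uv,float).reshape(-1,1,2),K(c),np.array(c['D'],float)).reshape(-1,2)
    d=rot(c['orientation']).apply(np.c_[p,np.ones(len(p))]); e=np.array(c['eye'])
    z=np.broadcast_to(z,len(p))
    return e+d*((z-e[2])/d[:,2])[:,None]
def w2px(c,P):
    Rm=rot(c['orientation']).as_matrix().T
    return cv2.projectPoints(np.array(P,float).reshape(-1,3),cv2.Rodrigues(Rm)[0],-Rm@np.array(c['eye']),K(c),np.array(c['D'],float))[0].reshape(-1,2)
E
python3 - <<'E'
from h import *
for n in ('top','scene'):
    c=grab(n,n+'1.png'); print(n,c['eye'],c['orientation'],c['fx'],c['D'])
print(manip.observe())
E
```

```text
top [ 386.83600769   13.33647331 1588.50380877] [-0.04978143  0.71043903 -0.70019696  0.05022367] 423.89985561109813 [-0.11672033  0.          0.          0.          0.        ]
scene [1602.9463017   746.72302039 1061.91797037] [-0.19901775  0.39440665  0.8116948  -0.38208229] 464.70254339564855 [0.00441221 0.         0.         0.         0.        ]
{'time': 0.1, 'q': array([ 1.09400216,  0.46828302, -0.01162763,  1.6035286 ,  0.00598213,
        1.07140082, -0.0562911 ]), 'joint_vel': array([-8.32612059e-05, -2.70005677e-03, -2.28698145e-05, -3.37839545e-03,
        6.49344245e-04,  4.91217252e-04, -2.24894067e-04]), 'effort': array([ 2.74884978e-04, -5.33522701e+01,  2.09894992e-02, -2.51968253e+01,
        1.14077720e-02,  4.37618728e-03,  4.94482697e-05]), 'eef_pos': array([ 272.97042556, -589.39136088,  252.43872318]), 'orientation': array([-7.63273434e-04,  9.76574110e-01,  2.15179878e-01, -2.13273968e-04]), 'contact_force': array([0.67797914, 0.61092158, 0.3207501 ]), 'moment': array([-0.02320808,  0.01198982, -0.03733628]), 'finger_force': 0.0, 'width': 85.07406378714154}
```

View pics/top1.png

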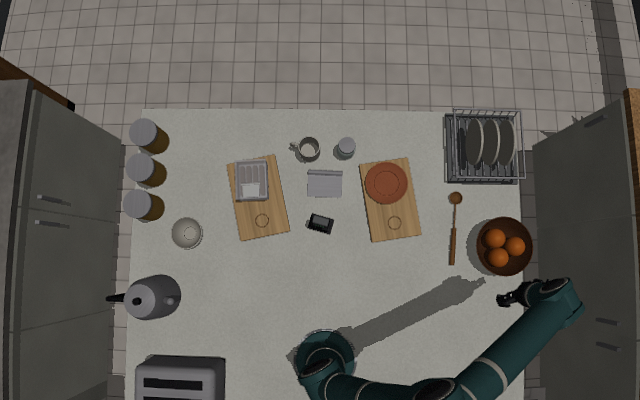

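View pics/scene1.png

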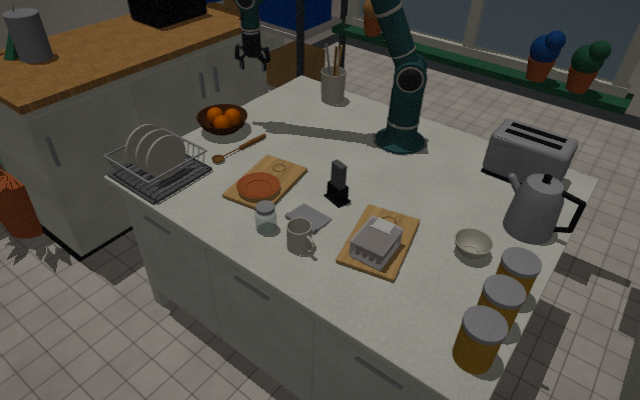

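The plate (about 386,182 in top) is on the right-hand board, so that is board_b. Its ring is near (395,223). The meter and cradle are near (320,223), between the boards. I'll enlarge that area.

```bash
python3 - <<'E'
from h import *
c=load('top'); im=c['pixels'][:,:,::-1]
a=cv2.resize(im[200:250,295:345],None,fx=8,fy=8,interpolation=cv2.INTER_CUBIC)
b=cv2.resize(im[150:250,350:430],None,fx=5,fy=5,interpolation=cv2.INTER_CUBIC)
o=np.zeros((500,800,3),np.uint8);o[:400,:400]=a;o[:500,400:]=b
cv2.imwrite('pics/crop1.png',o)
E
```

```text
(no output)
```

View pics/crop1.png

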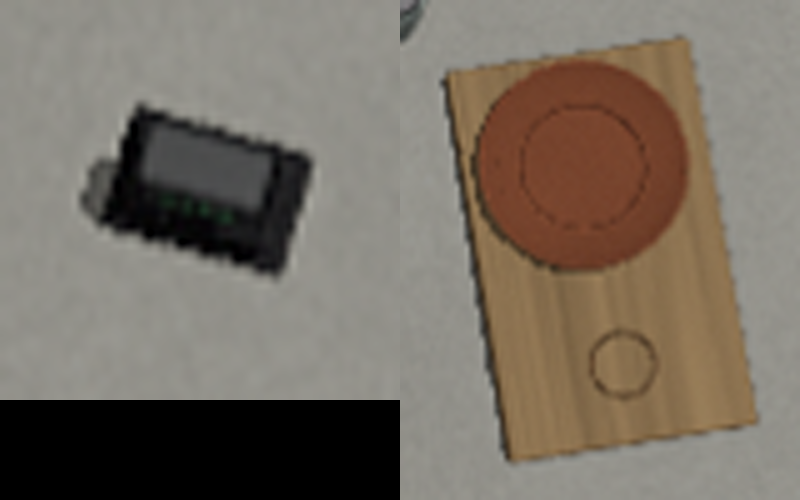

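Crop: the meter's top runs about (145,122) to (280,152) to (270,205) to (135,180), and the cradle's rim surrounds it. The ring's centre is at (623,364) and the board corners are clear.

```bash
python3 - <<'E'
from h import *
c=load('top')
f=lambda l,s,o: (np.array(l,float)+.5)/s-.5+np.array(o)
m=px2w(c,f([(145,122),(280,152),(270,205),(135,180)],8,(295,200)),156)
k=px2w(c,f([(140,105),(313,157),(280,277),(105,230)],8,(295,200)),66)
b=px2w(c,f([(45,72),(290,38),(357,422),(110,460)],5,(350,150)),18)
r=px2w(c,f([(223,364)],5,(350,150)),18)
def rep(n,p):
    print(n,p.mean(0).round(1),'sides',[round(float(np.linalg.norm(p[i]-p[i-1])),1) for i in range(4)])
    e=(p[1]-p[0])+(p[2]-p[3]); e2=(p[0]-p[3])+(p[1]-p[2]); print(' angles',np.degrees(np.arctan2(e[1],e[0])),np.degrees(np.arctan2(e2[1],e2[0])))
rep('m',m);rep('k',k);rep('b',b);print('ring',r)
x=(b[0]-b[3])+(b[1]-b[2]);x/=np.linalg.norm(x);print('ring pred',b.mean(0)-90*x)
w=grab('wrist','w1.png');s=manip.observe()
Rt=rot(s['orientation']);print(Rt.as_matrix().round(3),'cam in tool',Rt.inv().apply(w['eye']-s['eef_pos']),(Rt.inv()*rot(w['orientation'])).as_matrix().round(2),w['fx'])
E
```

```text
m [498.4  22.6 156. ] sides [25.0, 58.6, 22.8, 58.0]
 angles -100.69762648672723 -9.31295757992523
k [493.1  22.1  66. ] sides [58.4, 81.4, 55.9, 81.2]
 angles -105.05930668566533 -14.623960281838514
b [ 593.  -234.9   18. ] sides [295.6, 189.5, 294.9, 187.0]
 angles -80.88440458132779 9.303420442785782
ring [[ 504.41589233 -250.82793914   18.        ]]
ring pred [ 504.1972339  -249.45386107   18.        ]
[[ 0.907  0.42  -0.001]
 [ 0.42  -0.907  0.001]
 [-0.    -0.001 -1.   ]] cam in tool [  64.79635886    0.62611314 -120.30315318] [[ 0.   -0.97 -0.26]
 [ 1.    0.    0.  ]
 [-0.   -0.26  0.97]] 287.1980191261123
```

>>> carry_out(motion=[{"dp":[2.88,-2.88,0],"turn":[0,0,0],"jaw":8.5},{"dp":[2.88,-2.88,0],"turn":[0,0,0],"jaw":8.5},{"dp":[2.88,-2.88,0],"turn":[0,0,0],"jaw":8.5},{"dp":[2.88,-2.88,0],"turn":[0,0,0],"jaw":8.5},{"dp":[2.88,-2.88,0],"turn":[0,0,0],"jaw":8.5},{"dp":[2.88,-2.88,0],"turn":[0,0,0],"jaw":8.5},{"dp":[2.88,-2.88,0],"turn":[0,0,0],"jaw":8.5},{"dp":[2.88,-2.88,0],"turn":[0,0,0],"jaw":8.5},{"dp":[2.88,-2.88,0],"turn":[0,0,0],"jaw":8.5},{"dp":[2.88,-2.88,0],"turn":[0,0,0],"jaw":8.5},{"dp":[2.88,-2.88,0],"turn":[0,0,0],"jaw":8.5},{"dp":[2.88,-2.88,0],"turn":[0,0,0],"jaw":8.5}])

```text
time: 1.15
eef_pos: [441.6, -129.1, 253.4]
orientation: [0.0, 0.977, 0.215, 0.0]
contact_force: [0.6, -0.1, 0.2]
width: 85.3
finger_force: 0.0
```

>>> carry_out(motion=[{"dp":[2.88,-2.88,0],"turn":[0,0,0],"jaw":8.5},{"dp":[2.88,-2.88,0],"turn":[0,0,0],"jaw":8.5},{"dp":[2.88,-2.88,0],"turn":[0,0,0],"jaw":8.5},{"dp":[2.88,-2.88,0],"turn":[0,0,-0.114],"jaw":8.5},{"dp":[0,0,0],"turn":[0,0,-0.114],"jaw":8.5},{"dp":[0,0,0],"turn":[0,0,-0.114],"jaw":8.5},{"dp":[0,0,0],"turn":[0,0,-0.114],"jaw":8.5},{"dp":[0,0,0],"turn":[0,0,-0.114],"jaw":8.5},{"dp":[0,0,0],"turn":[0,0,-0.114],"jaw":8.5},{"dp":[0,0,0],"turn":[0,0,-0.114],"jaw":8.5},{"dp":[0,0,0],"turn":[0,0,-0.114],"jaw":8.5},{"dp":[0,0,0],"turn":[0,0,0],"jaw":8.5}])

```text
time: 2.15
eef_pos: [497.4, 21.9, 253.0]
orientation: [-0.0, 0.781, 0.624, -0.0]
contact_force: [-0.7, 0.8, -1.4]
width: 85.2
finger_force: 0.0
```

```bash
python3 - <<'E'
from h import *
w=grab('wrist','w2.png');s=manip.observe()
print(s['time'],s['eef_pos'],rot(s['orientation']).as_matrix().round(3),s['q'].round(2),s['contact_force'])
E
```

```text
2.2 [497.51193252  21.81887154 253.08182785] [[ 0.226  0.974 -0.   ]
 [ 0.974 -0.226  0.   ]
 [ 0.    -0.    -1.   ]] [ 0.36  0.27 -0.54  1.94  0.16  0.98 -0.49] [-0.37243326 -0.15795734  0.78489754]
```

View pics/w2.png

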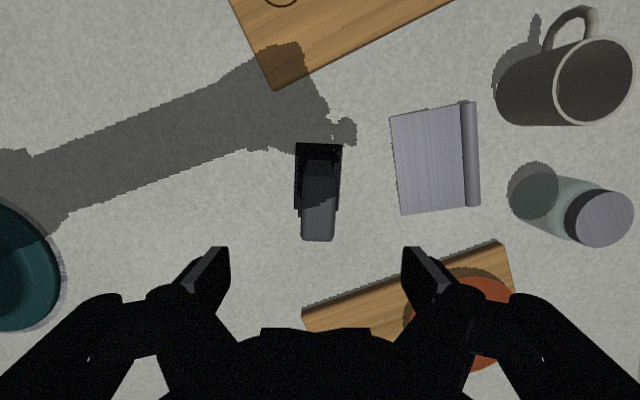

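The wrist view shows the meter between the jaws, its top around (302–338, 185–241), nearly aligned with the picture. I'll enlarge it for the centre and yaw.

```bash
python3 - <<'E'
from h import *
c=load('wrist'); im=c['pixels'][:,:,::-1]
a=cv2.resize(im[135:250,270:370],None,fx=5,fy=5,interpolation=cv2.INTER_CUBIC)
a=np.clip(a.astype(float)*2.2,0,255).astype(np.uint8)
cv2.imwrite('pics/crop2.png',a)
# predicted top face corners
for yaw in (-13,):
    t=np.radians(yaw);Rz=np.array([[np.cos(t),-np.sin(t)],[np.sin(t),np.cos(t)]])
    P=[np.r_[np.array([497.5,22])+Rz@np.array([x,y]),156] for x,y in ((-14,-28),(14,-28),(14,28),(-14,28))]
    print((w2px(c,P)-[270,135])*5)
E
```

```text
[[137.88038889 543.56046278]
 [309.67388811 544.28916318]
 [317.05153961 203.89639015]
 [133.87683387 203.01857988]]
```

View pics/crop2.png

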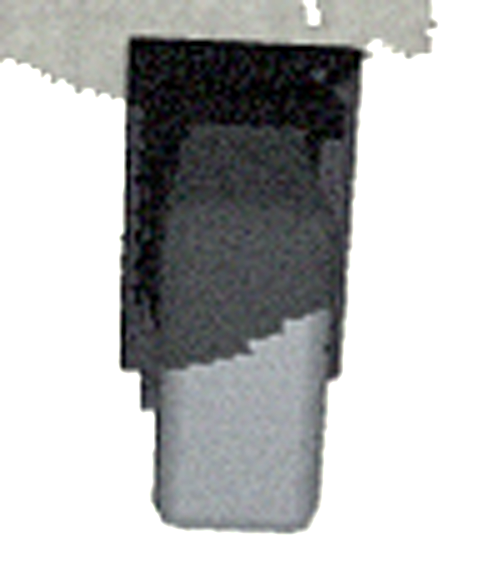

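```bash
python3 - <<'E'
from h import *
c=load('wrist')
q=np.array([(155,530),(319,530),(337,205),(163,205)],float)
p=px2w(c,(q+.5)/5-.5+[270,135],156)
e=(p[3]-p[0])+(p[2]-p[1]);print(p.mean(0),'len',np.linalg.norm(e)/2,'w',np.linalg.norm(p[1]-p[0]),np.linalg.norm(p[2]-p[3]),'yaw x',np.degrees(np.arctan2(e[1],e[0]))-90)
k=np.array([(128,38),(362,50),(335,378),(122,368)],float)
p=px2w(c,(k+.5)/5-.5+[270,135],66)
e=(p[0]-p[3])+(p[1]-p[2]);print('cradle',p.mean(0),np.linalg.norm(e)/2,np.linalg.norm(p[0]-p[1]),np.degrees(np.arctan2(e[1],e[0]))-90)
s=manip.observe();print(rot(s['orientation']).inv().apply(np.array([500,22,118])-s['eef_pos']))
E
```

```text
[500.38329665  22.8128705  156.        ] len 53.31817505624612 w 26.64609643242194 26.59610312868369 yaw x -14.755816002068556
cradle [502.09639144  32.45993877  66.        ] 72.02710783475543 49.23028641525288 -15.469523522841442
[  0.73508961   2.44358141 135.08076123]
```

>>> carry_out(motion=[{"dp":[0.15,0.27,2.0],"turn":[0,0,0.028],"jaw":8.5},{"dp":[0,0,3],"turn":[0,0,0],"jaw":8.5},{"dp":[0,0,3],"turn":[0,0,0],"jaw":8.5},{"dp":[0,0,2.5],"turn":[0,0,0],"jaw":8.5},{"dp":[0,0,2],"turn":[0,0,0],"jaw":8.5},{"dp":[0,0,1.0],"turn":[0,0,0],"jaw":8.5},{"dp":[0,0,0],"turn":[0,0,0],"jaw":8.5},{"dp":[0,0,0],"turn":[0,0,0],"jaw":5},{"dp":[0,0,0],"turn":[0,0,0],"jaw":3.6},{"dp":[0,0,0],"turn":[0,0,0],"jaw":3.6},{"dp":[0,0,0],"turn":[0,0,0],"jaw":3.2}], force=50)

```text
time: 3.12
eef_pos: [501.5, 22.8, 119.5]
orientation: [0.001, 0.791, 0.612, 0.001]
contact_force: [-0.3, 0.9, 0.9]
width: 38.5
finger_force: 0.0
```

>>> carry_out(motion=[{"dp":[0,0,0],"turn":[0,0,0],"jaw":2.6},{"dp":[0,0,0],"turn":[0,0,0],"jaw":2.0},{"dp":[0,0,0],"turn":[0,0,0],"jaw":2.0},{"dp":[0,0,0],"turn":[0,0,0],"jaw":2.0},{"dp":[0,0,0],"turn":[0,0,0],"jaw":2.0},{"dp":[0,0,0],"turn":[0,0,0],"jaw":2.0}])

```text
time: 3.62
eef_pos: [501.2, 22.9, 119.2]
orientation: [0.001, 0.791, 0.612, 0.0]
contact_force: [-1.7, 0.2, 6.6]
width: 27.2
finger_force: 37.5
```

>>> carry_out(motion=[{"dp":[0,0,-0.5],"turn":[0,0,0],"jaw":2.0},{"dp":[0,0,-1],"turn":[0,0,0],"jaw":2.0},{"dp":[0,0,-1.5],"turn":[0,0,0],"jaw":2.0},{"dp":[0,0,-1.5],"turn":[0,0,0],"jaw":2.0},{"dp":[0,0,-1.5],"turn":[0,0,0],"jaw":2.0},{"dp":[0,0,-1.5],"turn":[0,0,0],"jaw":2.0},{"dp":[0,0,-1],"turn":[0,0,0],"jaw":2.0},{"dp":[0,0,-0.5],"turn":[0,0,0],"jaw":2.0},{"dp":[0,0,0],"turn":[0,0,0],"jaw":2.0},{"dp":[0,0,0],"turn":[0,0,0],"jaw":2.0},{"dp":[0,0,0],"turn":[0,0,0],"jaw":2.0}])

```text
time: 4.53
eef_pos: [500.0, 22.7, 207.5]
orientation: [-0.0, 0.791, 0.612, -0.001]
contact_force: [-0.3, -0.8, -3.2]
width: 27.5
finger_force: 37.5
```

```bash
python3 - <<'E'
from h import *
s=manip.observe()
Rt=rot(s['orientation']);M=Rt.as_matrix()
print(s['time'],s['eef_pos'],M.round(3),s['contact_force'],s['width'],s['finger_force'],s['q'].round(2))
d=Rt.inv().apply(np.array([504.3,-250,s['eef_pos'][2]])-s['eef_pos']);print('shift tool',d)
yaw=np.degrees(np.arctan2(M[1,1],M[0,1]));print('tool y yaw',yaw,'rz',np.radians(yaw+80.8))
c=grab('wrist','w3.png')
E
```

```text
4.5333 [500.03081121  22.68430337 207.49745541] [[ 0.25   0.968 -0.002]
 [ 0.968 -0.25  -0.   ]
 [-0.    -0.001 -1.   ]] [-0.31796358 -0.77615591 -3.22257435] 27.470259028172283 37.54957973957062 [ 0.33  0.33 -0.52  1.98  0.21  0.89 -0.56]
shift tool [-2.62926487e+02  7.24197334e+01  1.39150775e-02]
tool y yaw -14.502595570084484 rz 1.1571079928283
```

View pics/w3.png

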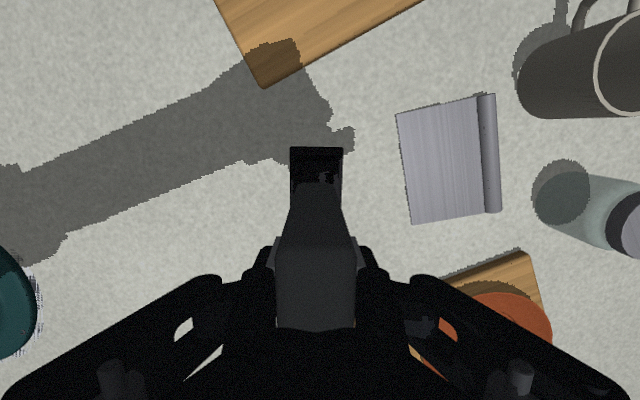

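The meter is out of the cradle and upright in the fingers, with its top at about (275–357, 237–328). Next I'll move over the ring and turn.

>>> carry_out(motion=[{"dp":[-1.46,0.4,0],"turn":[0,0,0],"jaw":2.0},{"dp":[-2.92,0.805,0],"turn":[0,0,0],"jaw":2.0},{"dp":[-2.92,0.805,0],"turn":[0,0,0],"jaw":2.0},{"dp":[-2.92,0.805,0],"turn":[0,0,0],"jaw":2.0},{"dp":[-2.92,0.805,0],"turn":[0,0,0],"jaw":2.0},{"dp":[-2.92,0.805,0],"turn":[0,0,0],"jaw":2.0},{"dp":[-2.92,0.805,0],"turn":[0,0,0],"jaw":2.0},{"dp":[-2.92,0.805,0],"turn":[0,0,0],"jaw":2.0},{"dp":[-2.92,0.805,0],"turn":[0,0,0],"jaw":2.0},{"dp":[-1.46,0.4,0],"turn":[0,0,0],"jaw":2.0},{"dp":[0,0,0],"turn":[0,0,0.08],"jaw":2.0},{"dp":[0,0,0],"turn":[0,0,0.11],"jaw":2.0}])

```text
time: 5.58
eef_pos: [504.0, -251.3, 206.9]
orientation: [-0.001, 0.847, 0.531, -0.001]
contact_force: [0.5, 0.9, -3.1]
width: 27.7
finger_force: 37.5
```

>>> carry_out(motion=[{"dp":[0,0,0],"turn":[0,0,0.11],"jaw":2.0},{"dp":[0,0,0],"turn":[0,0,0.11],"jaw":2.0},{"dp":[0,0,0],"turn":[0,0,0.11],"jaw":2.0},{"dp":[0,0,0],"turn":[0,0,0.11],"jaw":2.0},{"dp":[0,0,0],"turn":[0,0,0.11],"jaw":2.0},{"dp":[0,0,0],"turn":[0,0,0.11],"jaw":2.0},{"dp":[0,0,0],"turn":[0,0,0.11],"jaw":2.0},{"dp":[0,0,0],"turn":[0,0,0.11],"jaw":2.0},{"dp":[0,0,0],"turn":[0,0,0.09],"jaw":2.0},{"dp":[0,0,0],"turn":[0,0,0],"jaw":2.0},{"dp":[0,0,0],"turn":[0,0,0],"jaw":2.0},{"dp":[0,0,0],"turn":[0,0,0],"jaw":2.0}])

```text
time: 6.58
eef_pos: [504.8, -249.5, 207.7]
orientation: [-0.0, 0.997, 0.08, -0.0]
contact_force: [-0.0, 0.2, -1.2]
width: 27.4
finger_force: 37.6
```

```bash
python3 - <<'E'
from h import *
s=manip.observe()
Rt=rot(s['orientation']);M=Rt.as_matrix()
print(s['time'],s['eef_pos'],M.round(3),s['contact_force'],s['width'],s['q'].round(2))
yaw=np.degrees(np.arctan2(M[1,1],M[0,1]));print('tool y yaw',yaw)
c=grab('wrist'); im=c['pixels'][:,:,::-1]
im=np.clip(im.astype(float)*1.8,0,255).astype(np.uint8)
cv2.imwrite('pics/w4.png',im)
for nm,P in (('ring',[504.3,-250,18]),('pins exp',s['eef_pos']-[0,0,107.2])): print(nm,w2px(c,[P]))
E
```

```text
6.5833 [ 504.7658257  -249.46903635  207.73927962] [[ 0.987  0.16  -0.001]
 [ 0.16  -0.987  0.   ]
 [-0.001 -0.001 -1.   ]] [-0.04467144  0.16130707 -1.2118251 ] 27.414623272574172 [ 0.53  0.38 -0.17  1.85  0.08  0.91 -1.08]
tool y yaw -80.81371968701313
ring [[314.79148923 188.21945901]]
pins exp [[314.10055435 208.34259043]]
```

View pics/w4.png

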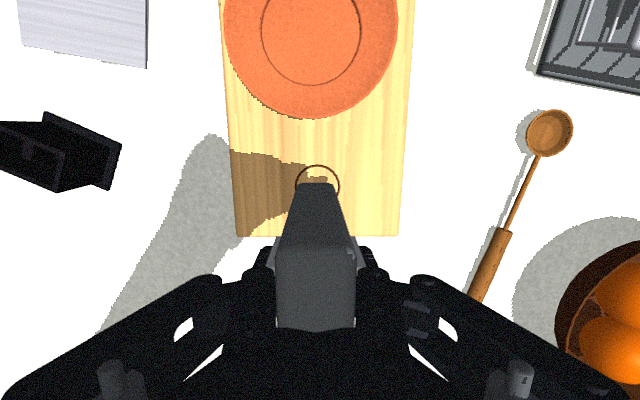

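Ring's visible arc: left 296, right 340, top 165, so its centre is about (318,187). The meter's block runs down to (298–334,184) and its top's near edge is at row 328. I'll check these against predictions.

```bash
python3 - <<'E'
from h import *
c=load('wrist'); s=manip.observe(); Rt=rot(s['orientation']); e=s['eef_pos']; print('cx',c['cx'])
f=lambda x,y,z: e+Rt.apply([x,y,z])
for n,P in (('bottom far edge',[f(28,-14,83.2),f(28,14,83.2)]),('top near',[f(-28,-14,-36.8),f(-28,14,-36.8)]),('top far',[f(28,-14,-36.8),f(28,14,-36.8)])): print(n,w2px(c,P).round(1).tolist())
r=px2w(c,[(318,187)],18)[0];print('ring wrist',r)
for g in (s['eef_pos'],): print(Rt.inv().apply(np.array([504.5,-251,g[2]])-g))
im=c['pixels'].astype(int)[225:260,250:380]; cv2.imwrite('pics/w5.png',cv2.resize(np.clip(c['pixels'][150:340,240:400,::-1]*3.5,0,255).astype(np.uint8),None,fx=3,fy=3,interpolation=cv2.INTER_CUBIC))
E
```

```text
cx 315.2138479733728
bottom far edge [[294.6, 180.1], [333.6, 180.1]]
top near [[274.8, 389.6], [351.1, 389.6]]
top far [[268.3, 248.6], [357.4, 248.7]]
ring wrist [ 506.21847287 -253.26772219   18.        ]
[-5.19185069e-01  1.35112528e+00 -3.43295737e-04]
```

View pics/w5.png

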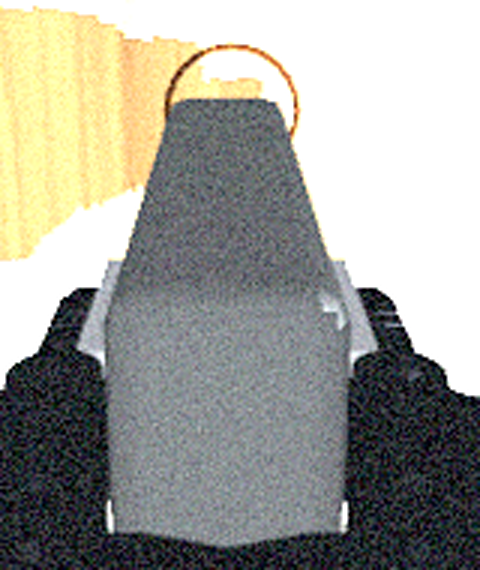

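>>> carry_out(motion=[{"dp":[0.15,0.2,0.5],"turn":[0,0,0],"jaw":2.0},{"dp":[0,0,1.2],"turn":[0,0,0],"jaw":2.0},{"dp":[0,0,1.5],"turn":[0,0,0],"jaw":2.0},{"dp":[0,0,1.5],"turn":[0,0,0],"jaw":2.0},{"dp":[0,0,1.2],"turn":[0,0,0],"jaw":2.0},{"dp":[0,0,0.8],"turn":[0,0,0],"jaw":2.0},{"dp":[0,0,0.4],"turn":[0,0,0],"jaw":2.0},{"dp":[0,0,0.2],"turn":[0,0,0],"jaw":2.0},{"dp":[0,0,0],"turn":[0,0,0],"jaw":2.0},{"dp":[0,0,0],"turn":[0,0,0],"jaw":2.0},{"dp":[0,0,0],"turn":[0,0,0],"jaw":2.0},{"dp":[0,0,0],"turn":[0,0,0],"jaw":2.0}])

```text
time: 7.63
eef_pos: [507.1, -251.6, 135.9]
orientation: [0.0, 0.997, 0.079, 0.001]
contact_force: [-0.0, -0.3, -1.1]
width: 27.3
finger_force: 37.6
```

```bash
cat > f.py <<'E'
from h import *
F=[];Z=[]
for i in range(8):
    s=manip.observe();F.append(s['contact_force']);Z.append(s['eef_pos']);cams.camera('wrist')
print(s['time'],np.mean(Z,0).round(2),np.std(Z,0).round(2),np.mean(F,0).round(2),np.std(F,0).round(2),s['width'])
E
python3 f.py
```

```text
7.9833 [ 506.88 -251.55  135.63] [0.12 0.05 0.19] [ 0.18 -0.37 -2.08] [0.46 0.54 0.52] 27.30657471229542
```

>>> carry_out(motion=[{"dp":[0,0,0.3],"turn":[0,0,0],"jaw":2.0},{"dp":[0,0,0.3],"turn":[0,0,0],"jaw":2.0},{"dp":[0,0,0.2],"turn":[0,0,0],"jaw":2.0},{"dp":[0,0,0.1],"turn":[0,0,0],"jaw":2.0},{"dp":[0,0,0.1],"turn":[0,0,0],"jaw":2.0},{"dp":[0,0,0.1],"turn":[0,0,0],"jaw":2.0},{"dp":[0,0,0],"turn":[0,0,0],"jaw":2.0},{"dp":[0,0,0],"turn":[0,0,0],"jaw":2.0},{"dp":[0,0,0],"turn":[0,0,0],"jaw":2.0}])

```text
time: 8.78
eef_pos: [506.7, -251.5, 124.5]
orientation: [0.0, 0.997, 0.079, 0.0]
contact_force: [-1.2, -0.6, 0.0]
width: 27.6
finger_force: 37.8
```

```bash
python3 f.py
```

```text
9.1333 [ 506.74 -251.53  124.41] [0.02 0.01 0.04] [-0.79 -0.    0.15] [0.41 0.33 0.22] 27.89147005160461
```

Contact: 2.2 N, which means about 1 mm in. I'll press about 3.7 mm more.

>>> carry_out(motion=[{"dp":[0,0,0.1],"turn":[0,0,0],"jaw":2.0},{"dp":[0,0,0.1],"turn":[0,0,0],"jaw":2.0},{"dp":[0,0,0.1],"turn":[0,0,0],"jaw":2.0},{"dp":[0,0,0.07],"turn":[0,0,0],"jaw":2.0},{"dp":[0,0,0],"turn":[0,0,0],"jaw":2.0},{"dp":[0,0,0],"turn":[0,0,0],"jaw":2.0},{"dp":[0,0,0],"turn":[0,0,0],"jaw":2.0},{"dp":[0,0,0],"turn":[0,0,0],"jaw":2.0}])

```text
time: 9.85
eef_pos: [506.8, -251.5, 120.7]
orientation: [0.0, 0.997, 0.079, 0.0]
contact_force: [-2.1, -0.0, 2.2]
width: 27.5
finger_force: 38.0
```

```bash
python3 f.py; python3 - <<'E'
from h import *
c=grab('scene'); im=c['pixels'][:,:,::-1]
s=manip.observe();print(w2px(c,[[504.5,-251,18],[506.7,-251.5,18]]), rot(s['orientation']).as_matrix().round(3))
a=cv2.resize(im[110:210,220:330],None,fx=5,fy=5,interpolation=cv2.INTER_CUBIC)
cv2.imwrite('pics/s2.png',np.clip(a.astype(float)*1.6,0,255).astype(np.uint8))
E
```

```text
10.2 [ 506.79 -251.54  120.65] [0.01 0.01 0.02] [-0.91  0.02  2.38] [0.68 0.37 0.3 ] 27.466140156891264
[[279.11420159 167.43075077]
 [278.64306302 167.63664346]] [[ 0.988  0.157  0.   ]
 [ 0.157 -0.988 -0.   ]
 [ 0.     0.    -1.   ]]
```

View pics/s2.png

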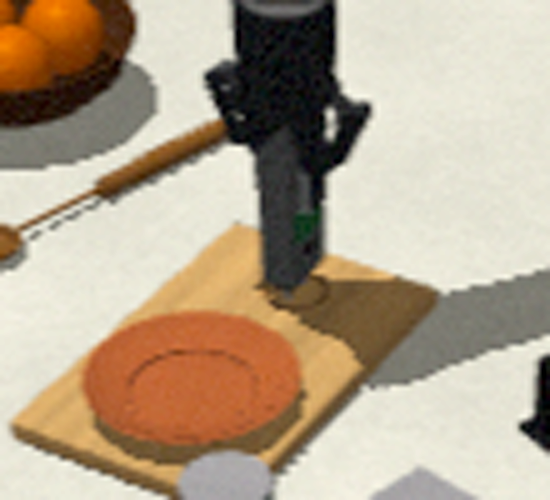

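Force is 4.5 N, about half way in, and the pins stand inside the ring, which is at about (298,291) in the crop. I'll use one last close look to check the centring.

```bash
python3 - <<'E'
from h import *
c=load('scene'); im=c['pixels'][:,:,::-1]
a=cv2.resize(im[156:178,266:294],None,fx=24,fy=24,interpolation=cv2.INTER_CUBIC)
cv2.imwrite('pics/s3.png',np.clip(a.astype(float)*1.8,0,255).astype(np.uint8))
u=np.array([.987,.16,0]);C=np.array([504.5,-251,18])
t=np.linspace(0,2*np.pi,9)[:8]
q=lambda P:((w2px(c,P)-[266,156]+.5)*24).round(0).tolist()
print('ring ex',q([C+24*np.array([np.cos(k),np.sin(k),0]) for k in t]));print('C',q([C]),'pins for tcp',q([np.array([506.8,-251.5,18])+k*u for k in (-11,0,11)]))
E
```

```text
ring ex [[228.0, 353.0], [337.0, 372.0], [440.0, 341.0], [475.0, 278.0], [424.0, 221.0], [317.0, 202.0], [215.0, 232.0], [178.0, 295.0]]
C [[327.0, 286.0]] pins for tcp [[351.0, 258.0], [315.0, 292.0], [279.0, 326.0]]
```

View pics/s3.png

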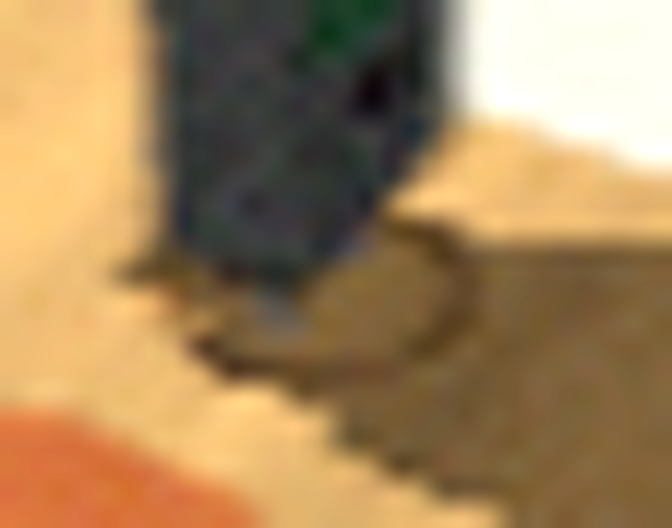

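The ring matches its predicted outline (right edge 472, bottom 375). The front pin is at (280,318), which puts the pins' midpoint about 2–3 mm from the ring centre. That is within tolerance, so I'm handing in.

```bash
python3 -c "
from bench import manip
print(manip.finish_job())"
```

```text
the job is handed in; nothing more can be done
None
```

The meter is handed in still held upright on the plate's board (board_b), pins about 2–3 mm from the ring centre and in line with the board's length, pressing at about 4.5 N with the head about half way in; no verdict came back.

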